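# Demagnetise the nut driver on the bench demagnetiser

## Task

The nut driver has become magnetised and picks up loose clamps. Pull the black knob on the front of the green demagnetiser out until it clicks, which switches it on; then hold the driver's socket end about a centimetre over the middle of the steel plate for a second, and draw it at least 20 cm away while the machine is still on. Lay the driver gently flat on the open bench, at least 20 cm from the plate, then push the knob fully home to switch off; the socket must never be near the plate while the machine is off, and everything else stays where it is.

Things in the scene. Friction and masses are not known exactly. Their poses are not given: they have to be found in the camera images.
- demagnetiser: Green bench demagnetiser, heavy, fixed; case 100 mm deep (its x), 200 wide (its y), 66 high. Origin: centre of its underside, on the bench. x points from the front panel (x = -50 mm) to the back, z up, y to the left as you face the panel. A fuse cap sticks 11 mm out of the panel's right end; a lead runs from the case's right end into a bench grommet (to y = -152 mm). Knob at y = +62 mm.
- pole_centre (a point): Middle of the upper face of the bright steel pole plate (88 mm along x, 116 along y) on top of the demagnetiser, on the brass strip that divides it; 70 mm above the bench, 50 mm behind the front panel, 94 mm to the right of the knob's axis. Axes as the demagnetiser's.
- knob_face (a point): Centre of the front face of the switch's black mushroom knob; moves with it. Axes as the demagnetiser's: it is pulled along -x. Its axis is level, 42 mm above the bench. Head 36 mm across, 14 mm thick (its back tapers: 14 mm behind this point at the stem, 11 mm at the rim). Behind it an 8 mm stem enters the panel through a bushing (14 mm across, 10 mm proud, hexagon nut 21 mm across, 4 mm proud).
- stem_gap (a point): Fixed point on the knob's axis, 16 mm in front of the panel and, with the knob in, 16 mm behind the head's back, so 32 mm are free along x there (46 mm with it out): fingers can reach in from above, one on each side of the stem, and hook the head by its back. Axes as the demagnetiser's.
- pull_knob (a joint): Travel of the switch knob in m: 0 = in, home (off), 0.014 = out against its stop (on). A sprung detent holds it at either end: it takes about 6 N to start it from either end, and past the middle (0.007) it snaps on to the other end by itself.
- nut_driver: Nut driver, 196 mm long, red and black handle and a thin steel shaft with a socket; about 75 g, loose, lying flat on the bench. Origin at its underside, mid-length; its -y axis points along the shaft to the socket, z up. Handle: y = +2 to +98 mm, 29 mm square across; the balance point lies within it. Shaft: 6 mm diameter, its axis 14.5 mm above the underside; socket 11 mm diameter.
- socket_end (a point): Centre of the open end of the driver's socket, on the shaft's axis, 98 mm from the driver's origin. Axes as the driver's.
- handle_mid (a point): Middle of the driver's handle, on its axis, 148 mm from the socket end; 14.5 mm above the bench when the driver lies flat. Axes as the driver's.
- marker_red: Bystander: black marker with a red band, 136 x 14 x 15 mm, lying; origin at the underside's centre, long axis y.
- marker_black: Bystander: all-black marker, 136 x 14 x 15 mm, lying; origin at the underside's centre, long axis y.
- box_cutter: Bystander: grey box cutter, 156 x 31 x 23 mm, lying; origin at the underside's centre, long axis y.

How it is judged:
By the outcome, as a careful person would: the job done as asked, in the order asked, and still so for the second after the job is handed in, with the robot touching nothing.
It also fails if it takes over 72 s, if anything falls off the work surface, if the arm or the gripper's body presses on something with over 40 N, if the wrist force passes 120 N, or if a joint passes its speed limit or range.

## Robot

A 6-joint arm with a two-finger parallel gripper is mounted at the origin on a cart in front of the work surface, level with it; the furniture and walls round the work are solid. World frame = base frame: x ahead of the robot, y to its left, z up, the work surface at z = 0. Lengths are in mm, angles in degrees, forces in N, time in s.
With the tool pointing down it reaches from about 350 to 875 mm from the base axis. Payload 4.2 kg.
Tool frame: the origin (TCP) lies between the finger pads; the fingertips stand arm.nose_length ahead of it and the grasp point (between the pads) lies 5 mm behind it (arm.nose_length is the distance from the TCP to the fingertips, in mm); z points along the fingers, x is the direction in which the jaws open and shut, and the axes are right-handed (so a half turn about z gives the same grasp; the last joint's range is limited). The gripper opens to 85 mm and grips with 20 to 120 N. Pads are 22 mm wide; open, the fingers measure 114 mm over their backs; the gripper's body (76 mm by 85 mm) begins 54 mm behind the grasp point. The pads swing forward as they close: fully open they stand 13 mm farther back than shut.
Start: joints at [-52.735, 22.042, 0.453, 0, -68.411, -14.817], TCP at [238.671, -577.612, 245.312] pointing down, gripper open.
Joint ranges: [-179.83, 179.83], [-69.29, 118.12], [-61.27, 80.66], [-181.25, 117.63], [-171.15, -9.14], [-177.46, 177.46]. Speed limits (degrees/s): [159.86, 159.86, 180, 180, 180, 180].

## Interface

Orientations are given as [roll, pitch, yaw] about the fixed x, y, z axes, in that order (R = Rz(yaw) Ry(pitch) Rx(roll)).
In Python, from cell import status, eyes, arm, nets gives the robot as it stands.
- The arm moves only by the tool carry_out, never from a script. Its arguments are lists of equal length, an entry for each row: "jaw": the finger opening in m, from 0 to 0.0854; "translation": the shift along the tool's x, y, z in m, a list of three; "spin": the turn about the tool's z in degrees. A call has 1 to 20 rows; each row shifts and turns the commanded pose from where the row before left it, along the tool's axes as they then stand; what a row does not reach is not made up. A row lasts 1/12 s, in which the tool goes at most 41.7 mm and 7.16 degrees, less where a joint would pass 70% of its speed; a pose out of reach is approached as far as the arm can. A call with a gripper value outside its range is refused whole. The fingers move at their own pace and stop on an object; "force" is the grip in N (left out, the last holds). Time passes only in rows, so rows that do not move let the fingers close. It gives the time, the measured TCP pose, the force and the opening at its end, in the units of the state.
- status.sense(): the state, without advancing time (a new reading comes with each control period).
- eyes.read_camera(name): name is "side" or "top"; returns the picture (400x640x3 uint8, blue, green, red); there is no depth.
- eyes.get_calibration(name): a dict with "fx", "fy", "cx", "cy" (pixels), "R" (3x3) and "t" (3): a world point X has camera coordinates R X + t. Camera axes: x right, y down, z forward; pixel columns grow to the right and rows downward; lengths in mm; the calibration is good to about 2 mm. A picture is of the moment at which its call begins. get_calibration takes no time and is no camera call.
- arm.hand_in(): hands the job in, once; it reports no verdict.
Trained networks look in the newest picture that a camera, given by its name, has taken for a name from the list of things; names that differ only in an ending like _2 or _b are one class to them, and where a whole thing is asked for, a point or a joint stands for the part that bears it (a point fixed in the world has none). Each returns a list of dicts, best first, with "p" (0 to 1); they miss things now and then, are a little off and sometimes report something else, mostly with a low value. They report only what shows in the picture. A call takes as long as a camera call.
- nets.search_frame(thing, camera): "at" ([row, column] in pixels, amid what is visible of it).
The state is a dict: "t": time; "joints": joint angles; "qvel": joint speeds; "tau": joint torques, N m; "eef_pos": TCP position; "tcp_rot": TCP orientation; "ft_force": force on the tool from outside, world axes, zero at the start; "moment": the same for the moment, N m; "opening": finger opening in mm.
Only numpy, scipy, OpenCV 4.12 (cv2) and the standard library are available. Lean on these libraries where they do the work, as an engineer would, in place of code of your own. Each camera call takes 0.05 s, during which the arm holds its last target. There are 200 camera calls.

## Working session

There is one attempt and no reset: what is moved stays moved. The work goes in short steps, Python scripts to look and compute and a tool call to move; the robot and the scene stay as the last step left them, time stands still between calls to the robot, and variables do not carry over. Pictures are saved under pics/ and viewed, about 8 in all and at most 12, crops included, and the job is handed in when it is done.

Besides the shell and the picture viewer there is one more tool, called by a JSON object that holds its "fn" and its "kwargs", one argument or row to a line. carry_out: Moves the arm, as the interface text tells. Its arguments: {"type":"object","properties":{"jaw":{"type":"array"},"translation":{"type":"array"},"spin":{"type":"array"},"force":{"type":"number"}},"required":["jaw","translation","spin"]}

```bash
ls; mkdir -p pics
python3 - <<'E'
from cell import status, eyes, arm, nets
import cv2
print(status.sense()); print(arm.nose_length)
for c in("top","side"):
    im=eyes.read_camera(c); cv2.imwrite(f"pics/{c}0.png",im)
    k=eyes.get_calibration(c); print(c,k)
    for n in ["demagnetiser","pole_centre","knob_face","nut_driver","socket_end","handle_mid","marker_red","marker_black","box_cutter"]:
        print(n,[(([round(float(v),1) for v in d["at"]]),round(d["p"],2)) for d in nets.search_frame(n,c)[:3]])
E
```

```text
pics
{'t': 0.0, 'joints': array([-5.27359811e+01,  2.20894170e+01,  3.79004433e-01, -2.90391566e-02,
       -6.84112146e+01, -1.48164831e+01]), 'qvel': array([-0.0050649 ,  0.00173199, -0.02236556, -0.05015555,  0.03397051,
       -0.00354027]), 'tau': array([-1.24023518e-03, -3.92288411e+01,  1.88397878e+01,  4.18621480e+00,
       -4.73655018e-03, -1.70327394e-05]), 'eef_pos': array([ 238.45040605, -577.11719603,  244.23029276]), 'tcp_rot': array([-1.79994979e+02, -1.24484693e-01,  1.12436817e+02]), 'ft_force': array([-0.8389484 ,  0.81194834, -0.83459291]), 'moment': array([0.02309102, 0.02459557, 0.02766559]), 'opening': 85.09998282451141}
14.0
top {'fx': 421.95400483461077, 'fy': 421.95400483461077, 'cx': 322.8030517755456, 'cy': 205.39368427790336, 'R': array([[-0.01416135, -0.99978174,  0.01535991],
       [-0.99674937,  0.01289662, -0.07952588],
       [ 0.07931043, -0.01643617, -0.99671446]]), 't': array([-217.13841595,  531.33629305,  991.77141383])}
demagnetiser [([196.3, 363.5], 0.67)]
pole_centre [([195.0, 362.7], 0.65)]
knob_face [([209.9, 321.0], 0.64), ([193.8, 367.0]
[... 218 characters left out ...]
utter [([262.6, 408.3], 0.84), ([238.3, 242.2], 0.49)]
side {'fx': 444.56662480183337, 'fy': 444.56662480183337, 'cx': 315.6943142402415, 'cy': 204.15252796524857, 'R': array([[-0.83393516, -0.55160987,  0.01669425],
       [-0.23906539,  0.33382827, -0.91181491],
       [ 0.49739309, -0.76438553, -0.41026196]]), 't': array([314.26931943, 282.25540984, 762.25155158])}
demagnetiser [([207.7, 323.8], 0.83)]
pole_centre [([209.0, 325.7], 0.57)]
knob_face [([221.8, 319.1], 0.56), ([244.0, 235.3], 0.19)]
nut_driver [([269.1, 297.4], 0.56)]
socket_end [([269.6, 295.1], 0.85)]
handle_mid [([270.7, 296.9], 0.94)]
marker_red []
marker_black [([246.7, 372.6], 0.43)]
box_cutter [([218.3, 396.8], 0.54)]
```

Run:
```python
import cv2
a=cv2.imread("pics/top0.png")[120:320,190:450]; cv2.imwrite("pics/top0c.png",cv2.resize(a,None,fx=3,fy=3,interpolation=cv2.INTER_CUBIC))
a=cv2.imread("pics/side0.png")[130:310,220:460]; cv2.imwrite("pics/side0c.png",cv2.resize(a,None,fx=3.3,fy=3.3,interpolation=cv2.INTER_CUBIC))
```

```text
(no output)
```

View pics/top0c.png

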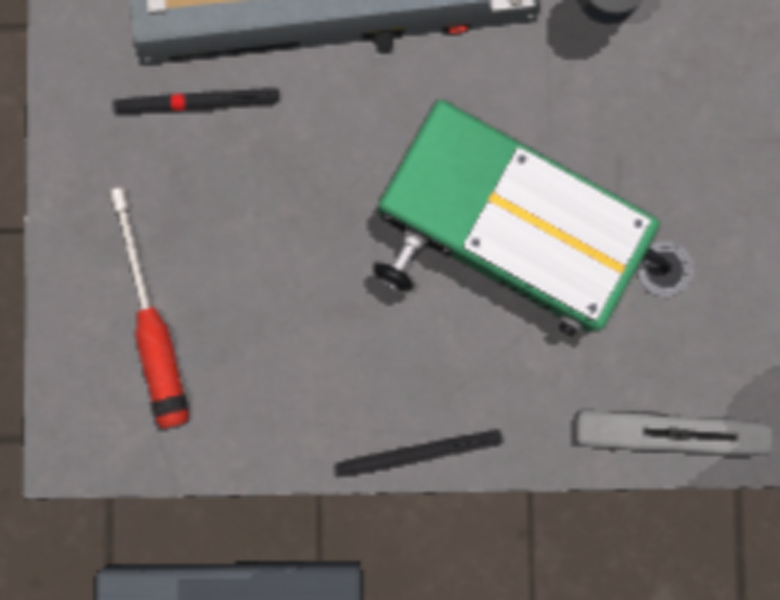

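View pics/side0c.png

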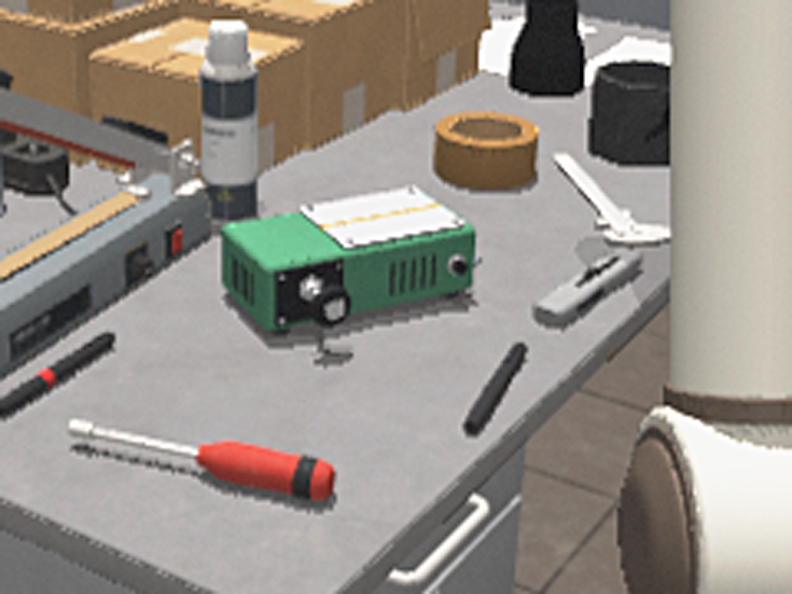

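```bash
cat > h.py <<'E'
import numpy as np, cv2
from scipy.optimize import least_squares
from cell import status, eyes, arm, nets
K={c:eyes.get_calibration(c) for c in("top","side")}
def proj(c,X):
    k=K[c]; p=np.asarray(X)@k["R"].T+k["t"]; return np.c_[k["fx"]*p[:,0]/p[:,2]+k["cx"],k["fy"]*p[:,1]/p[:,2]+k["cy"]]
def back(c,uv,z):
    k=K[c]; d=k["R"].T@np.array([(uv[0]-k["cx"])/k["fx"],(uv[1]-k["cy"])/k["fy"],1]); o=-k["R"].T@k["t"]
    return o+d*(z-o[2])/d[2]
def place(p,L):
    a=np.radians(p[2]); c,s=np.cos(a),np.sin(a); L=np.asarray(L,float)
    return np.c_[p[0]+c*L[:,0]-s*L[:,1],p[1]+s*L[:,0]+c*L[:,1],L[:,2]]
def fit(obs,p0): # obs: cam->(local pts, px)
    f=lambda p:np.concatenate([(proj(c,place(p,L))-np.array(u)).ravel() for c,(L,u) in obs.items()])
    r=least_squares(f,p0,loss="soft_l1"); return r.x,np.round(r.fun,1)
E
python3 - <<'E'
from h import *
T=lambda l:np.array(l)/3.+[190,120]
S=lambda l:np.array(l)/3.3+[220,130]
P=[(44,26,70),(44,-90,70),(-44,-90,70),(-44,26,70)]
C=[(50,100,66),(-50,100,66),(-50,-100,66)]
kf=[(-96,62,42)]
tp=T([(518,148),(655,222),(594,320),(467,247),(440,100),(380,207),(603,328),(389,276)])
sp=S([(300,205),(412,187),(473,227),(345,250),(223,225),(275,265),(475,235),(335,307)])
for obs in({"top":(P+C+kf,tp)},{"side":(P+C+kf,sp)},{"top":(P+C+kf,tp),"side":(P+C+kf,sp)}):
    x,r=fit(obs,[550,-200,-30]); print(x.round(1),r)
print("pole,knob,gap",place(x,[(0,-32,70),(-96,62,42),(-66,62,42)]).round(1))
D=[(0,-98,14.5),(0,98,14.5),(0,2,14.5)]
td=T([(116,189),(175,425),(148,310)]); sd=S([(70,426),(333,480),(198,455)])
for obs in({"top":(D,td)},{"side":(D,sd)},{"top":(D,td),"side":(D,sd)}):
    x,r=fit(obs,[450,200,0]); print(x.round(1),r)
print("sock,hm",place(x,[(0,-98,14.5),(0,50,14.5)]).round(1))
for n,a in dict(mr1=(115,107),mr2=(278,96),mb1=(337,470),mb2=(500,437),bc1=(578,427),bc2=(770,437),edgeL=(25,480),edgeF=(300,495),hsL=(148,60),hsR=(535,15)).items(): print(n,back("top",T([a])[0],8).round())
E
```

```text
[ 556.6 -319.   -30.3] [ 0.8 -0.3 -0.9 -0.3  1.1  0.3 -0.8 -0.3  0.1 -1.8 -1.1 -0.3  0.3  2.1
  0.3  2.7]
[ 553.1 -317.7  -30.2] [ 0.1  0.9  1.3  0.2 -1.6 -1.2  0.6 -1.2 -1.1 -0.5 -2.1  1.2  1.8 -2.1
  0.3  1.1]
[ 555.8 -319.2  -30.2] [ 0.9  0.  -0.8 -0.1  1.3  0.5 -0.7  0.1  0.1 -1.4 -1.   0.1  0.5  2.3
  0.5  3.1 -0.4  0.5  0.7 -0.2 -2.2 -1.6  0.1 -1.7 -1.6 -0.8 -2.6  0.7
  1.2 -2.5 -0.2  0.6]
pole,knob,gap [[ 539.7 -346.9   70. ]
 [ 504.  -217.4   42. ]
 [ 529.9 -232.4   42. ]]
[491.  -21.1 464. ] [ 0.2  0.2  0.2  0.1 -0.5 -0.3]
[490.4 -22.  464.7] [-0.   0.4 -0.5  0.1  0.5 -0.4]
[490.7 -21.5 464.2] [ 0.2  0.3  0.5  0.2 -0.3 -0.2 -0.1  0.3 -0.9  0.3  0.3 -0.4]
sock,hm [[585.7   2.6  14.5]
 [442.2 -33.8  14.5]]
mr1 [655.   6.   8.]
mr2 [ 663. -128.    8.]
mb1 [ 358. -173.    8.]
mb2 [ 382. -304.    8.]
bc1 [ 389. -367.    8.]
bc2 [ 379. -523.    8.]
edgeL [354.  76.   8.]
edgeF [ 339. -143.    8.]
hsL [694. -21.   8.]
hsR [ 728. -340.    8.]
```

{"fn": "carry_out", "kwargs": {
  "jaw": [0.024,0.024,0.024,0.024,0.024,0.024,0.024,0.024,0.024,0.024],
  "translation": [
    [0,0,0],
    [0,0,0],
    [0,0,0],
    [0,0,0],
    [0,0,0],
    [0,0,0],
    [0,0,0],
    [0,0,0],
    [0,0,0],
    [0,0,0]
  ],
  "spin": [4,6,6,6.5,6.5,6.5,6.5,6.6,4,0],
  "force": 40
}}

```text
t: 1.83
eef_pos: [238.7, -577.6, 245.3]
tcp_rot: [-180.0, -0.0, 59.8]
ft_force: [0.5, 0.1, 1.1]
opening: 23.8
```

{"fn": "carry_out", "kwargs": {
  "jaw": [0.024,0.024,0.024,0.024,0.024,0.024,0.024,0.024,0.024,0.024,0.024,0.024,0.024,0.024,0.024,0.024,0.024,0.024,0.024,0.024],
  "translation": [
    [0.01,0.0,0],
    [0.02,0.005,0],
    [0.03,0.005,0],
    [0.03,0.005,0],
    [0.03,0.005,0],
    [0.03,0.005,0],
    [0.03,0.005,0],
    [0.03,0.005,0],
    [0.03,0.005,0],
    [0.03,0.005,0],
    [0.03,0.005,0],
    [0.03,0.005,0],
    [0.03,0.005,0],
    [0.03,0.005,0],
    [0.03,0.005,0],
    [0.02,0.005,0],
    [0.02,0.004,0],
    [0.0045,0.0,0],
    [0,0,0],
    [0,0,0]
  ],
  "spin": [0,0,0,0,0,0,0,0,0,0,0,0,0,0,0,0,0,0,0,0]
}}

```text
t: 3.5
eef_pos: [539.9, -215.4, 245.2]
tcp_rot: [-180.0, 0.0, 59.9]
ft_force: [0.3, -1.1, -0.3]
opening: 24.3
```

{"fn": "carry_out", "kwargs": {
  "jaw": [0.024,0.024,0.024,0.024,0.024,0.024,0.024,0.024],
  "translation": [
    [-0.01,0,0.01],
    [-0.0097,0,0.02],
    [0,0,0.03],
    [0,0,0.03],
    [0,0,0.02],
    [0,0,0.01],
    [0,0,0],
    [0,0,0]
  ],
  "spin": [0,0,0,0,0,0,0,0]
}}

```text
t: 4.17
eef_pos: [530.2, -233.7, 125.5]
tcp_rot: [180.0, 0.0, 59.8]
ft_force: [0.4, 0.3, -0.2]
opening: 24.1
```

Run:
```python
from h import *
a=eyes.read_camera("top")[150:270,280:440]; b=eyes.read_camera("side")[110:240,270:410]
cv2.imwrite("pics/p1.png",np.hstack([cv2.resize(a,(400,300),interpolation=2),cv2.resize(b,(400,300),interpolation=2)]))
print(status.sense()["eef_pos"])
```

```text
[ 531.27730897 -233.34441498  126.94727253]
```

View pics/p1.png

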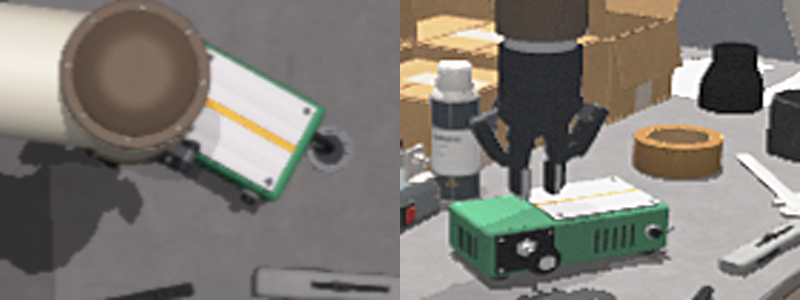

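Run:
```python
from h import *
X=[(530.2,-233,112),(529.9,-232.4,42)]+place([555.8,-319.2,-30.2],[(-60,62,42),(-96,62,42)]).tolist()
print((proj("side",X)-[270,110])*[400/140,300/130]+[400,0])
```

```text
[[533.30999067 195.65825736]
 [531.90689844 251.60712622]
 [529.0342626  249.51599639]
 [546.44218386 262.23572149]]
```

{"fn": "carry_out", "kwargs": {
  "jaw": [0.024,0.024,0.024,0.024,0.024,0.024,0.024,0.024,0.024,0.024],
  "translation": [
    [0,-0.001,0.01],
    [0,0,0.01],
    [0,0,0.01],
    [0,0,0.01],
    [0,0,0.01],
    [0,0,0.005],
    [0,0,0.005],
    [0,0,0.005],
    [0,0,0],
    [0,0,0]
  ],
  "spin": [0,0,0,0,0,0,0,0,0,0]
}}

```text
t: 5.1
eef_pos: [529.6, -232.2, 60.2]
tcp_rot: [-180.0, 0.0, 59.9]
ft_force: [-0.4, 0.3, -0.2]
opening: 23.9
```

{"fn": "carry_out", "kwargs": {
  "jaw": [0.024,0.024,0.024,0.024,0.024,0.024],
  "translation": [
    [0,0,0.005],
    [0,0,0.005],
    [0,0,0.005],
    [0,0,0.003],
    [0,0,0],
    [0,0,0]
  ],
  "spin": [0,0,0,0,0,0]
}}

```text
t: 5.6
eef_pos: [529.4, -232.2, 42.0]
tcp_rot: [-180.0, 0.0, 59.9]
ft_force: [0.3, 0.8, -0.1]
opening: 23.9
```

No contact forces; pull in small rows.

{"fn": "carry_out", "kwargs": {
  "jaw": [0.024,0.024,0.024,0.024,0.024,0.024],
  "translation": [
    [0,-0.003,0],
    [0,-0.003,0],
    [0,-0.003,0],
    [0,-0.002,0],
    [0,0,0],
    [0,0,0]
  ],
  "spin": [0,0,0,0,0,0]
}}

```text
t: 6.1
eef_pos: [520.4, -226.4, 42.8]
tcp_rot: [180.0, -0.0, 59.9]
ft_force: [1.7, 1.0, 0.5]
opening: 23.9
```

{"fn": "carry_out", "kwargs": {
  "jaw": [0.024,0.024,0.024,0.024,0.024,0.024],
  "translation": [
    [0,-0.002,0],
    [0,-0.002,0],
    [0,-0.002,0],
    [0,-0.002,0],
    [0,0,0],
    [0,0,0]
  ],
  "spin": [0,0,0,0,0,0]
}}

```text
t: 6.6
eef_pos: [513.6, -222.8, 42.5]
tcp_rot: [179.9, -0.0, 59.9]
ft_force: [2.2, -2.5, -1.1]
opening: 23.9
```

{"fn": "carry_out", "kwargs": {
  "jaw": [0.024,0.024,0.024,0.024],
  "translation": [
    [0,-0.001,0],
    [0,-0.001,0],
    [0,-0.001,0],
    [0,0,0]
  ],
  "spin": [0,0,0,0]
}}

```text
t: 6.93
eef_pos: [513.4, -222.0, 43.0]
tcp_rot: [179.6, -0.1, 59.9]
ft_force: [5.4, -5.7, -4.6]
opening: 23.9
```

Run:
```python
from h import *
b=eyes.read_camera("side")[160:260,270:410]
cv2.imwrite("pics/p2.png",cv2.resize(b,(700,500),interpolation=2))
```

```text
(no output)
```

View pics/p2.png

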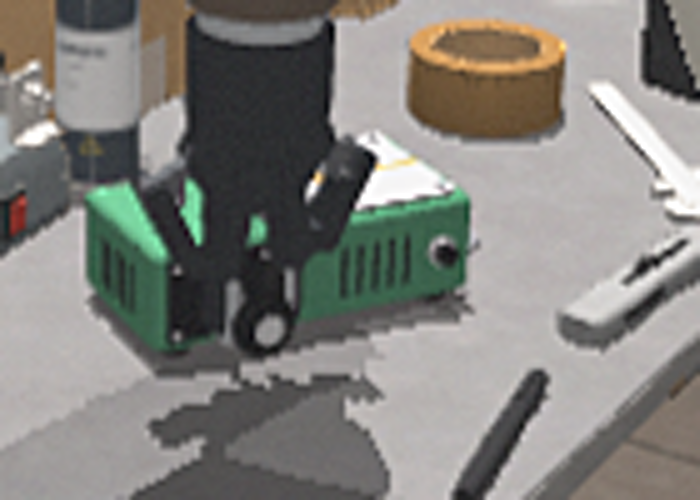

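{"fn": "carry_out", "kwargs": {
  "jaw": [0.024,0.024,0.024,0.024,0.024,0.024,0.024,0.024,0.024,0.024,0.024],
  "translation": [
    [0,0.004,0],
    [0,0.004,0],
    [0,0.002,0],
    [0,0,0],
    [0,0,-0.008],
    [0,0,-0.015],
    [0,0,-0.025],
    [0,0,-0.03],
    [0,0,-0.03],
    [0,0,0],
    [0,0,0]
  ],
  "spin": [0,0,0,0,0,0,0,0,0,0,0]
}}

```text
t: 7.9
eef_pos: [519.9, -226.1, 152.9]
tcp_rot: [179.8, -0.1, 59.9]
ft_force: [-1.0, 0.3, -0.4]
opening: 23.6
```

{"fn": "carry_out", "kwargs": {
  "jaw": [0.07,0.07,0.07,0.07,0.07,0.07,0.07,0.07,0.07,0.07],
  "translation": [
    [0,0,0],
    [0,0,0],
    [0,0,0],
    [0,0,0],
    [0,0,0],
    [0,0,0],
    [0,0,0],
    [0,0,0],
    [0,0,0],
    [0,0,0]
  ],
  "spin": [-3,-5,-6,-6,-6,-6,-5.4,-4,-3,0]
}}

```text
t: 8.73
eef_pos: [518.0, -225.8, 149.0]
tcp_rot: [-179.8, -0.1, 104.3]
ft_force: [0.0, -0.2, -0.5]
opening: 69.9
```

{"fn": "carry_out", "kwargs": {
  "jaw": [0.07,0.07,0.07,0.07,0.07,0.07,0.07,0.07,0.07,0.07,0.07,0.07],
  "translation": [
    [0.0103,0,0],
    [0.023,-0.0033,0],
    [0.023,-0.0033,0],
    [0.023,-0.0033,0],
    [0.023,-0.0033,0],
    [0.023,-0.0033,0],
    [0.023,-0.0033,0],
    [0.023,-0.0033,0],
    [0.023,-0.0033,0],
    [0.0104,0,0],
    [0,0,0],
    [0,0,0]
  ],
  "spin": [0,0,0,0,0,0,0,0,0,0,0,0]
}}

```text
t: 9.73
eef_pos: [443.1, -33.8, 150.4]
tcp_rot: [180.0, 0.0, 104.3]
ft_force: [-0.2, -0.5, -0.0]
opening: 70.0
```

Run:
```python
from h import *
a=eyes.read_camera("top")[150:290,220:420]; b=eyes.read_camera("side")[170:300,220:420]
cv2.imwrite("pics/p3.png",np.vstack([cv2.resize(a,(420,294),interpolation=2),cv2.resize(b,(420,273),interpolation=2)]))
print(status.sense()["eef_pos"])
q=place([555.8,-319.2,-30.2],[(-96,62,42),(-110,62,42)])
print(proj("top",q),proj("side",q))
for c in K: print(nets.search_frame("knob_face",c)[:2])
```

```text
[443.39687825 -34.57378377 150.22967187]
[[320.10461383 215.08397011]
 [317.18086492 220.2611473 ]] [[321.25476435 223.63547931]
 [323.7080405  225.85485744]]
[{'at': [214.0, 318.9], 'p': 0.56}]
[{'at': [224.6, 317.5], 'p': 0.44}]
```

View pics/p3.png

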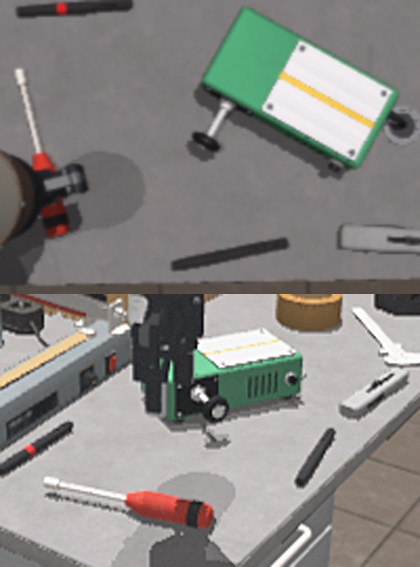

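{"fn": "carry_out", "kwargs": {
  "jaw": [0.07,0.07,0.07,0.07,0.07,0.07,0.07,0.07,0.07,0.07],
  "translation": [
    [0,0,0.01],
    [0,0,0.02],
    [0,0,0.02],
    [0,0,0.02],
    [0,0,0.02],
    [0,0,0.015],
    [0,0,0.01],
    [0,0,0.01],
    [0,0,0.005],
    [0,0,0]
  ],
  "spin": [0,0,0,0,0,0,0,0,0,0]
}}

```text
t: 10.77
eef_pos: [442.7, -35.0, 19.2]
tcp_rot: [-179.8, 0.0, 104.2]
ft_force: [-0.1, -0.3, 0.2]
opening: 70.3
```

{"fn": "carry_out", "kwargs": {
  "jaw": [0.06,0.05,0.045,0.04,0.036,0.034,0.032,0.03,0.028,0.026,0.024,0.022,0.02,0.02,0.02],
  "translation": [
    [0,0,0.002],
    [0,0,0],
    [0,0,0],
    [0,0,0],
    [0,0,0],
    [0,0,0],
    [0,0,0],
    [0,0,0],
    [0,0,0],
    [0,0,0],
    [0,0,0],
    [0,0,0],
    [0,0,0],
    [0,0,0],
    [0,0,0]
  ],
  "spin": [0,0,0,0,0,0,0,0,0,0,0,0,0,0,0],
  "force": 45
}}

```text
t: 12.02
eef_pos: [443.3, -34.1, 18.6]
tcp_rot: [180.0, -0.0, 104.3]
ft_force: [-2.0, 1.9, 4.5]
opening: 28.1
```

{"fn": "carry_out", "kwargs": {
  "jaw": [0.02,0.02,0.02,0.02,0.02,0.02,0.02,0.02,0.02,0.02],
  "translation": [
    [0,0,-0.005],
    [0,0,-0.01],
    [0,0,-0.02],
    [0,0,-0.025],
    [0,0,-0.025],
    [0,0,-0.025],
    [0,0,-0.02],
    [0,0,-0.015],
    [0,0,-0.005],
    [0,0,0]
  ],
  "spin": [0,0,0,0,0,0,0,0,0,0]
}}

```text
t: 12.85
eef_pos: [443.6, -34.2, 169.3]
tcp_rot: [179.8, -0.0, 104.2]
ft_force: [0.4, -0.4, -1.7]
opening: 27.8
```

{"fn": "carry_out", "kwargs": {
  "jaw": [0.02,0.02,0.02,0.02,0.02,0.02,0.02,0.02,0.02,0.02],
  "translation": [
    [0,0,0],
    [0,0,0],
    [0,0,0],
    [0,0,0],
    [0,0,0],
    [0,0,0],
    [0,0,0],
    [0,0,0],
    [0,0,0],
    [0,0,0]
  ],
  "spin": [3,5,6,6,6,6,5.4,4,3,0]
}}

```text
t: 13.68
eef_pos: [442.1, -34.4, 166.6]
tcp_rot: [-179.8, 0.1, 59.8]
ft_force: [0.3, 0.5, -0.8]
opening: 27.5
```

Run:
```python
from h import *
a=eyes.read_camera("top")[130:290,200:400]; b=eyes.read_camera("side")[130:290,200:400]
cv2.imwrite("pics/p4.png",np.vstack([cv2.resize(a,(375,300),interpolation=2),cv2.resize(b,(375,300),interpolation=2)]))
s=status.sense(); print(s["eef_pos"],s["tcp_rot"],s["opening"])
z=s["eef_pos"][2]-3.5
p=s["eef_pos"][:2]; q=[[p[0]+.864*d,p[1]-.503*d,z] for d in(148,0,-50)]
print(q,proj("top",q),proj("side",q))
for c in K: print([(n,nets.search_frame(n,c)[:2]) for n in("socket_end","nut_driver")])
```

```text
[442.47400158 -34.39732919 167.1106002 ] [-1.79885842e+02  9.67549880e-02  5.99115038e+01] 27.67506497645768
[[np.float64(570.3460015779648), np.float64(-108.84132918770263), np.float64(163.61060020014824)], [np.float64(442.4740015779648), np.float64(-34.39732918770262), np.float64(163.61060020014824)], [np.float64(399.27400157796484), np.float64(-9.247329187702618), np.float64(163.61060020014824)]] [[267.9293484  180.5450835 ]
 [231.75834256 242.90755695]
 [219.32249039 264.34822422]] [[274.42249239 187.57083872]
 [300.10266518 211.61771818]
 [310.33112733 221.19563645]]
[('socket_end', [{'at': [219.9, 246.3], 'p': 0.55}]), ('nut_driver', [{'at': [229.2, 240.8], 'p': 0.84}])]
[('socket_end', [{'at': [216.3, 305.9], 'p': 0.65}]), ('nut_driver', [{'at': [218.1, 302.4], 'p': 0.73}])]
```

View pics/p4.png

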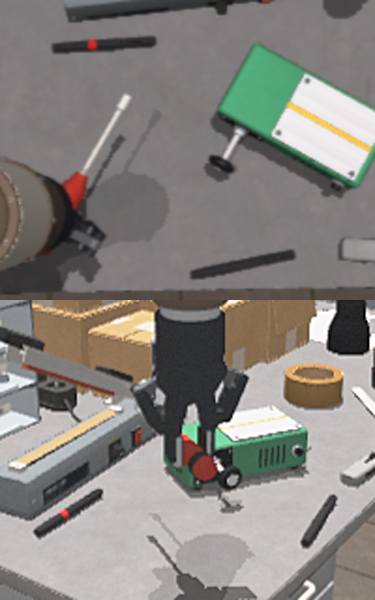

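{"fn": "carry_out", "kwargs": {
  "jaw": [0.02,0.02,0.02,0.02,0.02,0.02,0.02,0.02,0.02,0.02],
  "translation": [
    [0,0,0],
    [0,0,0],
    [0,0,0],
    [0,0,0],
    [0,0,0],
    [0,0,0],
    [0,0,0],
    [0,0,0],
    [0,0,0],
    [0,0,0]
  ],
  "spin": [-3,-5,-6,-6,-6,-6,-5.4,-4,-3,0]
}}

```text
t: 14.82
eef_pos: [443.1, -34.3, 168.3]
tcp_rot: [-180.0, -0.0, 104.3]
ft_force: [-0.8, 0.3, -1.8]
opening: 27.4
```

Run:
```python
from h import *
eyes.read_camera("side")
a=eyes.read_camera("top")[150:290,200:340]; b=eyes.read_camera("side")[150:270,220:360]
cv2.imwrite("pics/p5.png",np.vstack([cv2.resize(a,(240,240),interpolation=2),np.zeros((0,240,3),np.uint8)]))
cv2.imwrite("pics/p5s.png",cv2.resize(b,(700,600),interpolation=2))
s=status.sense(); print(s["eef_pos"],s["tcp_rot"],s["opening"])
z=s["eef_pos"][2]-3.5
p=s["eef_pos"][:2]; q=[[p[0]+.9694*d,p[1]+.2453*d,z] for d in(148,50,0,-50)]
print(np.round((proj("side",q)-[220,150])*5),proj("top",q))
```

```text
[443.15839276 -34.2371433  168.28197119] [-1.79997183e+02 -1.30827966e-03  1.04189066e+02] 27.594540439592468
[[ 87. 254.]
 [290. 287.]
 [399. 305.]
 [511. 324.]] [[214.18812843 173.30662692]
 [225.64702801 218.98282432]
 [231.56642783 242.57808082]
 [237.53599512 266.37330932]]
```

View pics/p5s.png

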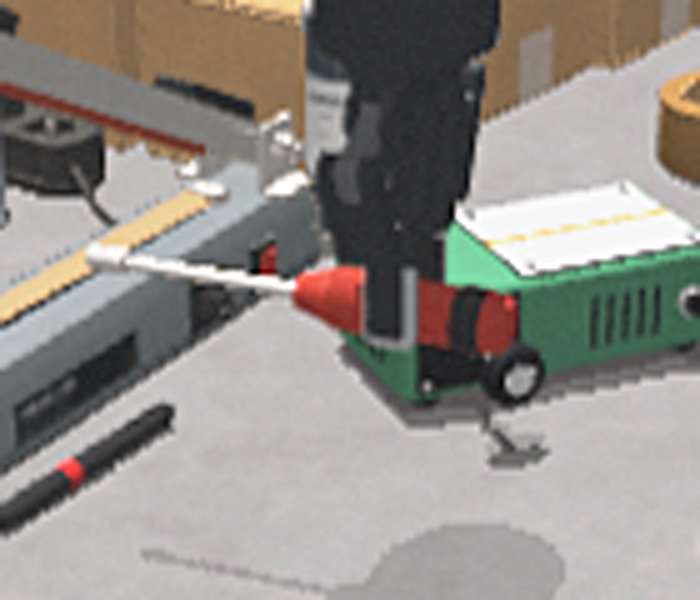

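{"fn": "carry_out", "kwargs": {
  "jaw": [0.02,0.02,0.02,0.02,0.02,0.02,0.02,0.02,0.02,0.02],
  "translation": [
    [0,0,0],
    [0,0,0],
    [0,0,0],
    [0,0,0],
    [0,0,0],
    [0,0,0],
    [0,0,0],
    [0,0,0],
    [0,0,0],
    [0,0,0]
  ],
  "spin": [3,5,6,6,6,6,5.4,4,3,0]
}}

```text
t: 15.8
eef_pos: [443.2, -34.2, 168.3]
tcp_rot: [-180.0, -0.0, 59.8]
ft_force: [-0.7, 0.5, -0.4]
opening: 27.7
```

{"fn": "carry_out", "kwargs": {
  "jaw": [0.02,0.02,0.02,0.02,0.02,0.02,0.02,0.02,0.02,0.02,0.02,0.02,0.02,0.02,0.02,0.02],
  "translation": [
    [-0.008,0.003,0],
    [-0.017,0.007,0],
    [-0.017,0.007,0],
    [-0.017,0.007,0],
    [-0.017,0.007,0],
    [-0.017,0.007,0],
    [-0.017,0.007,0],
    [-0.017,0.007,0],
    [-0.017,0.007,0],
    [-0.017,0.007,0],
    [-0.017,0.007,0],
    [-0.017,0.007,0],
    [-0.017,0.007,0],
    [-0.009,0.006,0],
    [0,0,0],
    [0,0,0]
  ],
  "spin": [0,0,0,0,0,0,0,0,0,0,0,0,0,0,0,0]
}}

```text
t: 17.13
eef_pos: [412.3, -272.5, 168.1]
tcp_rot: [-180.0, -0.0, 59.8]
ft_force: [0.0, -0.6, -0.6]
opening: 27.8
```

{"fn": "carry_out", "kwargs": {
  "jaw": [0.02,0.02,0.02,0.02,0.02,0.02,0.02],
  "translation": [
    [0,0,0.01],
    [0,0,0.015],
    [0,0,0.015],
    [0,0,0.01],
    [0,0,0.005],
    [0,0,0],
    [0,0,0]
  ],
  "spin": [0,0,0,0,0,0,0]
}}

```text
t: 17.72
eef_pos: [413.0, -271.7, 113.6]
tcp_rot: [180.0, 0.0, 59.9]
ft_force: [-0.1, 0.1, -1.3]
opening: 27.7
```

Run:
```python
from h import *
a=eyes.read_camera("top")[150:250,280:420]
cv2.imwrite("pics/p6.png",cv2.resize(a,(700,500),interpolation=2))
s=status.sense(); print(s["eef_pos"],s["tcp_rot"],s["opening"])
z=s["eef_pos"][2]-3.5
p=s["eef_pos"][:2]; q=[[p[0]+.864*148,p[1]-.503*148,z],[539.7,-346.9,70]]
print(q,np.round((proj("top",q)-[280,150])*5))
```

```text
[ 413.20508051 -271.9314586   113.9345429 ] [ 1.79931709e+02 -5.30158447e-03  5.99039025e+01] 27.294355824388603
[[np.float64(541.0770805087877), np.float64(-346.37545860140295), np.float64(110.43454289842379)], [539.7, -346.9, 70]] [[493. 229.]
 [482. 241.]]
```

View pics/p6.png

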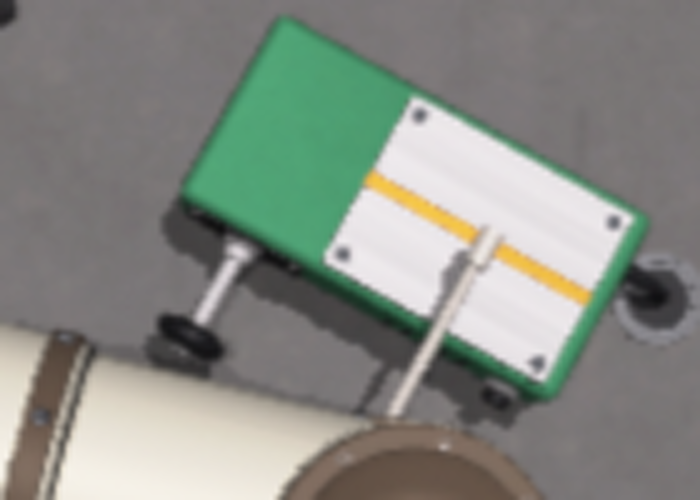

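{"fn": "carry_out", "kwargs": {
  "jaw": [0.02,0.02,0.02,0.02,0.02,0.02,0.02],
  "translation": [
    [0,0,0.005],
    [0,0,0.007],
    [0,0,0.006],
    [0,0,0.005],
    [0,0,0.0035],
    [0,0,0.002],
    [0,0,0]
  ],
  "spin": [0,0,0,0,0,0,0]
}}

```text
t: 18.35
eef_pos: [412.3, -272.0, 84.2]
tcp_rot: [-179.9, 0.0, 59.8]
ft_force: [0.2, -0.2, -1.4]
opening: 27.4
```

Run:
```python
from h import *
b=eyes.read_camera("side")[160:260,270:410]
a=eyes.read_camera("top")[150:250,280:420]
cv2.imwrite("pics/p7.png",np.vstack([cv2.resize(a,(420,300),interpolation=2),cv2.resize(b,(420,300),interpolation=2)]))
s=status.sense(); print(s["eef_pos"],s["ft_force"],s["opening"])
```

```text
[ 412.67830936 -272.13191171   84.78515726] [ 0.01805763 -0.33732323 -1.25460868] 27.17448218183104
```

View pics/p7.png

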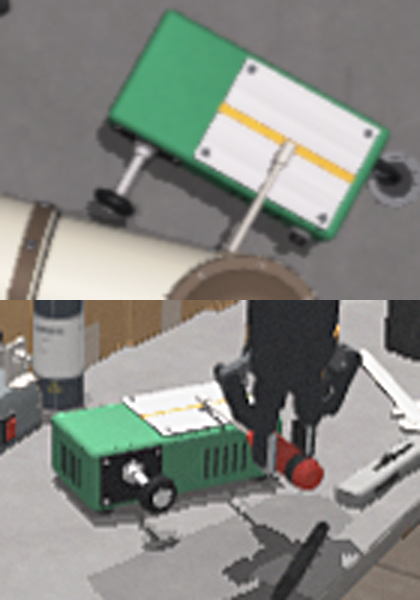

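Socket sits over the brass strip (top view crop ~(290,145)), knob still out. Hold 1.4 s, then draw away upward slowly.

{"fn": "carry_out", "kwargs": {
  "jaw": [0.02,0.02,0.02,0.02,0.02,0.02,0.02,0.02,0.02,0.02,0.02,0.02,0.02,0.02,0.02,0.02,0.02],
  "translation": [
    [0,0,0],
    [0,0,0],
    [0,0,0],
    [0,0,0],
    [0,0,0],
    [0,0,0],
    [0,0,0],
    [0,0,0],
    [0,0,0],
    [0,0,0],
    [0,0,0],
    [0,0,0],
    [0,0,0],
    [0,0,0],
    [0,0,0],
    [0,0,0],
    [0,0,0]
  ],
  "spin": [0,0,0,0,0,0,0,0,0,0,0,0,0,0,0,0,0]
}}

```text
t: 19.87
eef_pos: [412.6, -272.0, 84.8]
tcp_rot: [180.0, -0.0, 59.8]
ft_force: [0.5, 0.6, -1.0]
opening: 27.4
```

{"fn": "carry_out", "kwargs": {
  "jaw": [0.02,0.02,0.02,0.02,0.02,0.02,0.02,0.02,0.02,0.02,0.02,0.02],
  "translation": [
    [0,0,-0.003],
    [0,0,-0.005],
    [0,0,-0.007],
    [0,0,-0.008],
    [0,0,-0.01],
    [0,0,-0.01],
    [0,0,-0.01],
    [0,0,-0.01],
    [0,0,-0.01],
    [0,0,-0.008],
    [0,0,-0.004],
    [0,0,0]
  ],
  "spin": [0,0,0,0,0,0,0,0,0,0,0,0]
}}

```text
t: 20.87
eef_pos: [413.2, -272.2, 171.2]
tcp_rot: [179.8, -0.0, 59.9]
ft_force: [-0.1, 0.2, -0.5]
opening: 27.6
```

{"fn": "carry_out", "kwargs": {
  "jaw": [0.02,0.02,0.02,0.02,0.02,0.02,0.02,0.02,0.02,0.02,0.02,0.02,0.02,0.02,0.02,0.02],
  "translation": [
    [0.009,-0.006,0],
    [0.017,-0.007,0],
    [0.017,-0.007,0],
    [0.017,-0.007,0],
    [0.017,-0.007,0],
    [0.017,-0.007,0],
    [0.017,-0.007,0],
    [0.017,-0.007,0],
    [0.017,-0.007,0],
    [0.017,-0.007,0],
    [0.017,-0.007,0],
    [0.017,-0.007,0],
    [0.017,-0.007,0],
    [0.008,-0.003,0],
    [0,0,0],
    [0,0,0]
  ],
  "spin": [0,0,0,0,0,0,0,0,0,0,0,0,0,0,0,0]
}}

```text
t: 22.2
eef_pos: [442.7, -34.0, 169.4]
tcp_rot: [-179.9, 0.0, 59.9]
ft_force: [0.1, -0.7, -1.3]
opening: 27.6
```

{"fn": "carry_out", "kwargs": {
  "jaw": [0.02,0.02,0.02,0.02,0.02,0.02,0.02,0.02,0.02,0.02],
  "translation": [
    [0,0,0],
    [0,0,0],
    [0,0,0],
    [0,0,0],
    [0,0,0],
    [0,0,0],
    [0,0,0],
    [0,0,0],
    [0,0,0],
    [0,0,0]
  ],
  "spin": [-3,-5,-6,-6,-6,-6,-5.4,-4,-3,0]
}}

```text
t: 23.03
eef_pos: [442.7, -35.1, 169.5]
tcp_rot: [-179.9, -0.0, 104.2]
ft_force: [-0.0, -1.0, -0.6]
opening: 27.4
```

{"fn": "carry_out", "kwargs": {
  "jaw": [0.02,0.02,0.02,0.02,0.02,0.02,0.02,0.02,0.02,0.02,0.02,0.02,0.02,0.02],
  "translation": [
    [0,0,0.01],
    [0,0,0.02],
    [0,0,0.025],
    [0,0,0.025],
    [0,0,0.02],
    [0,0,0.015],
    [0,0,0.01],
    [0,0,0.008],
    [0,0,0.006],
    [0,0,0.004],
    [0,0,0.003],
    [0,0,0.002],
    [0,0,0.001],
    [0,0,0]
  ],
  "spin": [0,0,0,0,0,0,0,0,0,0,0,0,0,0]
}}

```text
t: 24.2
eef_pos: [443.4, -34.2, 21.0]
tcp_rot: [180.0, -0.0, 104.2]
ft_force: [0.4, 0.1, 0.2]
opening: 27.7
```

{"fn": "carry_out", "kwargs": {
  "jaw": [0.02,0.02,0.02,0.02],
  "translation": [
    [0,0,0.001],
    [0,0,0.0005],
    [0,0,0],
    [0,0,0]
  ],
  "spin": [0,0,0,0]
}}

```text
t: 24.53
eef_pos: [443.3, -34.2, 19.4]
tcp_rot: [180.0, 0.0, 104.3]
ft_force: [-0.5, 0.7, -1.0]
opening: 27.4
```

{"fn": "carry_out", "kwargs": {
  "jaw": [0.02,0.02,0.02,0.02],
  "translation": [
    [0,0,0.0005],
    [0,0,0.0005],
    [0,0,0],
    [0,0,0]
  ],
  "spin": [0,0,0,0]
}}

```text
t: 24.87
eef_pos: [443.3, -34.2, 18.6]
tcp_rot: [180.0, 0.0, 104.3]
ft_force: [-2.1, 0.1, 4.3]
opening: 27.7
```

{"fn": "carry_out", "kwargs": {
  "jaw": [0.027,0.028,0.029,0.03,0.032,0.034,0.037,0.04,0.045,0.05,0.06,0.07,0.07,0.07],
  "translation": [
    [0,0,0],
    [0,0,0],
    [0,0,0],
    [0,0,0],
    [0,0,0],
    [0,0,0],
    [0,0,0],
    [0,0,0],
    [0,0,0],
    [0,0,0],
    [0,0,0],
    [0,0,0],
    [0,0,0],
    [0,0,0]
  ],
  "spin": [0,0,0,0,0,0,0,0,0,0,0,0,0,0]
}}

```text
t: 26.03
eef_pos: [443.2, -34.2, 18.3]
tcp_rot: [180.0, -0.0, 104.2]
ft_force: [-0.9, 0.4, -0.2]
opening: 70.0
```

{"fn": "carry_out", "kwargs": {
  "jaw": [0.07,0.07,0.07,0.07,0.07,0.07,0.07,0.07],
  "translation": [
    [0,0,-0.01],
    [0,0,-0.02],
    [0,0,-0.025],
    [0,0,-0.025],
    [0,0,-0.025],
    [0,0,-0.02],
    [0,0,-0.006],
    [0,0,0]
  ],
  "spin": [0,0,0,0,0,0,0,0]
}}

```text
t: 26.7
eef_pos: [444.1, -34.0, 150.8]
tcp_rot: [179.8, -0.0, 104.3]
ft_force: [-0.2, 0.6, -0.4]
opening: 69.9
```

{"fn": "carry_out", "kwargs": {
  "jaw": [0.0,0.0,0.0,0.0,0.0,0.0,0.0,0.0,0.0,0.0],
  "translation": [
    [0,0,0],
    [0,0,0],
    [0,0,0],
    [0,0,0],
    [0,0,0],
    [0,0,0],
    [0,0,0],
    [0,0,0],
    [0,0,0],
    [0,0,0]
  ],
  "spin": [3,5,6,6,6,6,5.4,4,3,0]
}}

```text
t: 27.53
eef_pos: [442.1, -34.4, 147.6]
tcp_rot: [-179.8, 0.1, 59.8]
ft_force: [-0.1, 0.3, 0.4]
opening: -0.1
```

{"fn": "carry_out", "kwargs": {
  "jaw": [0,0,0,0,0,0,0,0,0,0,0,0],
  "translation": [
    [-0.006,0.005,0],
    [-0.015,0.0115,0],
    [-0.015,0.0115,0],
    [-0.015,0.0115,0],
    [-0.015,0.0115,0],
    [-0.015,0.0115,0],
    [-0.015,0.0115,0],
    [-0.015,0.0115,0],
    [-0.011,0.011,0],
    [-0.0056,0.0042,0],
    [0,0,0],
    [0,0,0]
  ],
  "spin": [0,0,0,0,0,0,0,0,0,0,0,0]
}}

```text
t: 28.53
eef_pos: [465.6, -195.2, 148.7]
tcp_rot: [-179.9, 0.0, 59.8]
ft_force: [0.4, 0.4, -0.5]
opening: 0.2
```

{"fn": "carry_out", "kwargs": {
  "jaw": [0,0,0,0,0,0,0,0,0],
  "translation": [
    [0,0,0.01],
    [0,0,0.02],
    [0,0,0.025],
    [0,0,0.02],
    [0,0,0.015],
    [0,0,0.01],
    [0,0,0.003],
    [0,0,0],
    [0,0,0]
  ],
  "spin": [0,0,0,0,0,0,0,0,0]
}}

```text
t: 29.28
eef_pos: [466.7, -194.9, 46.8]
tcp_rot: [179.9, -0.0, 59.9]
ft_force: [-1.0, -0.1, -0.4]
opening: 0.2
```

Run:
```python
from h import *
a=eyes.read_camera("top")[150:290,220:420]; b=eyes.read_camera("side")[170:300,220:420]
cv2.imwrite("pics/p8.png",np.vstack([cv2.resize(a,(420,294),interpolation=2),cv2.resize(b,(420,273),interpolation=2)]))
s=status.sense(); print(s["eef_pos"],s["ft_force"],s["opening"])
```

```text
[ 466.96754529 -195.10776037   47.2745636 ] [-0.0212095   0.42004368  0.60874008] -0.12227455850641075
```

View pics/p8.png

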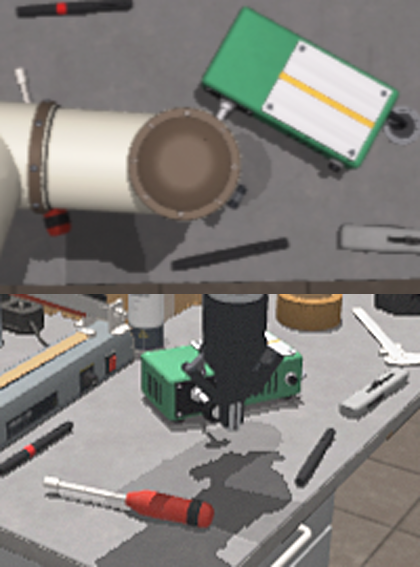

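{"fn": "carry_out", "kwargs": {
  "jaw": [0,0,0,0,0,0],
  "translation": [
    [0,0.006,0],
    [0,0.006,0],
    [0,0.003,0],
    [0,0.002,0],
    [0,0.002,0],
    [0,0,0]
  ],
  "spin": [0,0,0,0,0,0]
}}

```text
t: 29.88
eef_pos: [482.9, -205.0, 46.3]
tcp_rot: [180.0, -0.0, 59.8]
ft_force: [0.3, -0.0, -0.5]
opening: -0.2
```

{"fn": "carry_out", "kwargs": {
  "jaw": [0,0,0,0,0,0,0],
  "translation": [
    [0,0.002,0],
    [0,0.002,0],
    [0,0.002,0],
    [0,0.002,0],
    [0,0.002,0],
    [0,0.002,0],
    [0,0,0]
  ],
  "spin": [0,0,0,0,0,0,0]
}}

```text
t: 30.47
eef_pos: [494.2, -211.1, 46.5]
tcp_rot: [179.9, -0.0, 59.9]
ft_force: [0.0, 0.7, 0.3]
opening: 0.1
```

{"fn": "carry_out", "kwargs": {
  "jaw": [0,0,0,0],
  "translation": [
    [0,0.001,0],
    [0,0.001,0],
    [0,0.001,0],
    [0,0,0]
  ],
  "spin": [0,0,0,0]
}}

```text
t: 30.8
eef_pos: [495.5, -212.2, 46.2]
tcp_rot: [-180.0, 0.0, 59.8]
ft_force: [-0.6, -0.4, 0.0]
opening: -0.0
```

{"fn": "carry_out", "kwargs": {
  "jaw": [0,0,0,0],
  "translation": [
    [0,0.001,0],
    [0,0.001,0],
    [0,0,0],
    [0,0,0]
  ],
  "spin": [0,0,0,0]
}}

```text
t: 31.13
eef_pos: [495.5, -212.5, 46.0]
tcp_rot: [-179.8, 0.1, 59.8]
ft_force: [-3.9, 4.3, 2.5]
opening: 0.3
```

{"fn": "carry_out", "kwargs": {
  "jaw": [0,0,0,0],
  "translation": [
    [0,0.001,0],
    [0,0.001,0],
    [0,0,0],
    [0,0,0]
  ],
  "spin": [0,0,0,0]
}}

```text
t: 31.47
eef_pos: [495.5, -212.7, 45.8]
tcp_rot: [-179.5, 0.1, 59.8]
ft_force: [-6.6, 8.2, 6.7]
opening: -0.3
```

Home stop felt. Back off and rise, then verify.

{"fn": "carry_out", "kwargs": {
  "jaw": [0,0,0,0,0,0,0,0,0,0,0,0,0,0,0,0,0],
  "translation": [
    [0,-0.005,0],
    [0,-0.01,0],
    [0,-0.015,0],
    [0,-0.01,0],
    [0,0,0],
    [0,0,-0.02],
    [0,0,-0.03],
    [0,0,-0.03],
    [0,0,-0.03],
    [0,0,-0.03],
    [-0.03,-0.005,-0.01],
    [-0.03,-0.01,0],
    [-0.03,-0.01,0],
    [-0.03,-0.01,0],
    [-0.02,-0.005,0],
    [0,0,0],
    [0,0,0]
  ],
  "spin": [0,0,0,0,0,0,0,0,0,0,0,0,0,0,0,0,0]
}}

```text
t: 32.88
eef_pos: [359.3, -296.0, 196.7]
tcp_rot: [179.9, 0.0, 59.7]
ft_force: [-0.2, -0.2, -0.9]
opening: -0.1
```

Run:
```python
from h import *
a=eyes.read_camera("top")
for n in ["knob_face","handle_mid","marker_red","marker_black","box_cutter"]: print(n,nets.search_frame(n,"top")[:1])
b=eyes.read_camera("side"); print(nets.search_frame("knob_face","side")[:1])
a=a[120:290,210:450];b=b[170:300,220:420]
cv2.imwrite("pics/p9.png",np.vstack([cv2.resize(a,(452,320),interpolation=2),cv2.resize(b,(452,280),interpolation=2)]))
s=status.sense(); print(s["eef_pos"],s["t"])
```

```text
knob_face [{'at': [209.7, 320.6], 'p': 0.53}]
handle_mid [{'at': [195.4, 365.8], 'p': 0.7}]
marker_red [{'at': [152.2, 256.3], 'p': 0.78}]
marker_black [{'at': [200.9, 235.3], 'p': 0.43}]
box_cutter [{'at': [264.5, 412.4], 'p': 0.93}]
[]
[ 360.04040118 -294.72537409  196.24119642] 33.2833
```

View pics/p9.png

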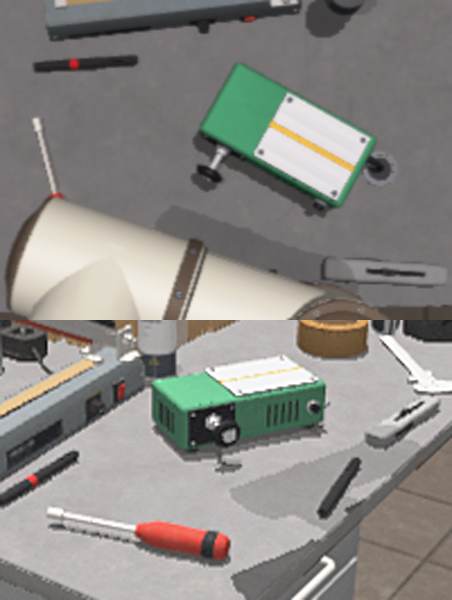

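```bash
python3 -c "
from cell import arm; print(arm.hand_in())"
```

```text
the job is handed in; nothing more can be done
None
```

The job is done and handed in at about 33 s of the 72 s allowed. No verdict is reported.

**What I did, in order**
1. I hooked the knob by its back and pulled it out against its stop. The longer stem and the knob's shift in both cameras confirmed it was on.
2. I gripped the driver by its handle and held the socket over the brass strip at the middle of the plate for over 1.5 s. The socket's centre was about 11 mm above the plate.
3. I drew the driver up and away with the machine still on. I laid it flat back at its original place, with the socket about 35 cm from the middle of the plate.
4. I pushed the knob in with closed fingers until the home stop was felt, at about 12 N.

**Last checks**
- **Knob:** the top view puts it at (209.7, 320.6) pixels, against (209.9, 321.0) before I started, so it is home. The side network did not report the knob this time, but in that picture it looks home.
- **Driver:** the final pictures show it lying flat.
- **Bystanders:** the red marker was found within 1 pixel of its first position. The box cutter came out about 4 pixels off, partly covered by the gripper. By eye all three lie where they started.
- **Disagreements:** two low-value network reports were wrong, for `handle_mid` and `marker_black`, because the arm hid both in the top view. The side picture shows both in place.
- **Contact:** the arm was clear of everything at hand-in, and the highest force reading I saw was about 12 N.

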